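Lock the bench cupboard with its hasp and drop pin

ROBOT

A 7-joint arm with a two-finger parallel gripper is mounted at the origin on the work surface. World frame = base frame: x ahead of the robot, y to its left, z up, the work surface at z = 0. Lengths are in m, angles in rad, forces in N, time in s.
With the tool pointing down it reaches from about 0.35 to 0.9 m from the base axis. Payload 8.1 kg.
Tool frame: the origin (TCP) lies between the finger pads; the fingertips stand 25 mm ahead of it and the grasp point (between the pads) lies 6 mm ahead of it; z points along the fingers, y is the direction in which the jaws open and shut (so a half turn about z gives the same grasp; the last joint's range is limited). The gripper opens to 92 mm and grips with 3 to 60 N. Pads are 19 mm wide; open, the fingers measure 130 mm over their backs; the gripper's body (75 mm by 190 mm) begins 47 mm behind the grasp point.
Start: joints at [1.196, 0.434, 0.025, 1.573, -0.012, 1.134, -0.075], TCP at [0.168, -0.602, 0.252] pointing down, gripper open.
Joint ranges: [-2.62, 2.62], [-0.44, 2.09], [-1.27, 1.32], [0.08, 2.57], [-1.32, 4.46], [0.12, 2], [-2.74, 2.74]. Speed limits (rad/s): [2.22, 2.22, 3.01, 3.01, 3.14, 3.14, 3.14].

INTERFACE

Orientations are given as a rotation vector (axis times angle).
In Python, from cell import * gives the robot as it stands.
- The arm moves only by the shell command python3 -m jog 'ROWS' [FORCE]. ROWS is JSON, one flat list of numbers, 5 for each row, row after row: the finger opening in mm, from 0 to 91.8, then the shift along the tool's x, y, z in units of 40 mm (1.0 is 40 mm), then the turn about the tool's z in units of 6 degrees (1.0 is 6 degrees). A call has 1 to 20 rows; each row shifts and turns the pose as measured when the row begins, along the tool's axes as they then stand; what a row does not reach is not made up. A row lasts 1/12 s, in which the tool goes at most 41.7 mm and 7.16 degrees, less where a joint would pass 70% of its speed; a pose out of reach is approached as far as the arm can. A call is refused whole if a number of a shift passes 1 or a number of a turn 1, either way. A call with a gripper value outside its range is refused whole. The fingers move at their own pace and stop on an object; FORCE is the grip in N (left out, the last holds). Time passes only in rows, so rows that do not move let the fingers close. It gives the time, the measured TCP pose, the force and the opening at its end, in the units of the state.
- observe(): the state, without advancing time (a new reading comes with each control period).
- get_image(name): name is "scene" or "top" or "wrist"; returns the picture (480x640x3 uint8, red, green, blue); there is no depth.
- camera_params(name): a dict with "intrinsics" (3x3 intrinsics, pixels), "xyz" and "orientation" of the camera in the world. Camera axes: x right, y down, z forward; pixel columns grow to the right and rows downward; lengths in m; the calibration is good to about 2 mm. A picture is of the moment at which its call begins: read the wrist's pose just before it. camera_params takes no time and is no camera call; for the wrist camera it gives the pose at the moment of the call.
- sign_off(): hands the job in, once; it reports no verdict.
The state is a dict: "clock": time; "joints": joint angles; "dq": joint speeds; "joint_efforts": joint torques, N m; "position": TCP position; "ee_rot": TCP orientation; "force": force on the tool from outside, world axes, zero at the start; "ft_torque": the same for the moment, N m; "width": opening from 0.0 (shut) to 1.0 (fully open).
Only numpy, scipy, OpenCV 4.12 (cv2) and the standard library are available. Lean on these libraries where they do the work, as an engineer would, in place of code of your own. Each camera call takes 0.05 s, during which the arm holds its last target. There are 200 camera calls.

TASK

Lock up the small steel cupboard on the bench: push its door fully shut and swing the hasp strap flat over the staple, then take the steel drop pin out of the wooden tool block and drop it down through the staple's loop, in front of the strap, until its collar rests on the loop. Leave the punch and the awl in the block and do not disturb the other things on the bench.

Things in the scene. Friction and masses are not known exactly. Their poses are not given: they have to be found in the camera images.
- cupboard: Grey sheet-steel cupboard fixed on the bench, 200 deep (x) x 360 wide (y) x 220 high; a flat box 30 high lies on the back half of its roof. Origin centred under it, z up; its front is the plane x = -100 of its frame and looks along its -x. The door, upper edge at height 217, spans y -145 (hinge side) to +94 (free edge), flush with the front; beyond it a fixed stile carries the staple at y +125.
- door (a joint): Angle of the door about its upright hinge, rad: 0 = fully shut (a stop), growing as the free edge swings outwards to the cupboard's -x (counter-clockwise seen from above). Stiff hinge, about 0.2 N m: it stays where it is left; a push of 1 to 3 N on the middle of its outer face swings it shut.
- door_hinge (a point): Point on the door's hinge axis (cupboard x -100, y -147) at height 198, fixed to the cupboard, axes as the cupboard's. At door angle a the door's outer face runs from here along (-sin a, cos a) in the cupboard's x, y.
- hasp (a joint): Angle of the hasp strap about its upright hinge pin, relative to the door, rad: 0 = flat along the front, in line with the door and over the staple (a stop); pi/2 = square out from the door; larger = folded back over the door (same turning sense as the door). Light friction, 0.03 N m; it stays where it is left. Pushing the face turned to the door (the outer face) swings it to 0.
- hasp_pin (a point): Axis of the hasp's hinge pin at mid height of the strap (198): on the door, 226 from the door's hinge and 6 in front of the door's outer face. The strap is a steel plate 96 long from here, 30 high (heights 183 to 213), 4 thick, with a slot 36 x 11 from 28 to 64 along it for the staple; the last 32 is plain plate that a finger can push.
- hasp_end (a point): Point on the strap's outer face (the one away from the cupboard when shut), 84 from its hinge pin, 12 from its free end, at mid height. Its x axis is square to the strap, negative outwards; y runs along the strap to the free end. When shut the outer face stands 10 in front of the cupboard's front.
- staple_eye (a point): Middle of the staple's open loop, height 198, 22.5 in front of the cupboard's front; axes as the cupboard's. The staple is a level U of 7 mm round bar sticking out 41.5 from the front, 30 wide outside, 16 inside (cupboard y); bar tops at height 201.5. With the strap shut the open loop reaches from the strap (12.5 behind this point) to the front bar (12 before it).
- pin: Steel drop pin standing in one of the three holes of the tool block, the only tool there with a collar: a 10 diameter shank 45 long with a tapered tip, a collar 24 diameter and 4 thick, above it a round grip 18 diameter and 42 high with fine grooves (whole pin 91 long). About 0.12 kg. Origin on its axis at the underside of the collar, z up towards the grip. In the block the collar rests on the block's top.
- pin_tip (a point): The lower end of the pin's shank, on its axis, 45 below the collar's underside.
- block: Plain wooden tool block, fixed to the bench, 60 (x) x 160 (y) x 50 high, with three upright holes 12 wide and 47 deep in a row along its y at -52, 0 and +52. Origin at the centre of its underside. Which tool stands in which hole changes.
- punch: Plain dark steel punch, 10 to 13 diameter, 117 long, no collar, standing in the block. Origin at its lower end. Leave it.
- awl: Awl with a pear-shaped dark wooden handle 26 diameter, 114 long, standing in the block. Origin at its lower end. Leave it.
- jar: Jar with a steel cap, 66 diameter, 95 high, origin under its centre. Leave it.
- tape: Large roll of packing tape lying flat, 104 diameter, 48 high, origin under its centre. Leave it.
- screwdriver: Screwdriver lying on the bench beyond the block. Leave it.
- wrench: Wrench lying on the bench to the robot's left. Leave it.
- mug: White mug, 80 diameter, 95 high, origin under its centre. Leave it.
Things that resemble listed ones, but are neither listed nor needed, are in the scene too. Several things have the shape of the pin; the one meant has the colours described above.

How it is judged:
On the way:
1. the door is shut and the hasp lies flat over the staple (value of joint door below 0.035 rad and value of joint hasp below 0.07 rad), for 0.2 s.
At the end, for the whole second after the job is handed in: Door within 0.035 rad and hasp within 0.07 rad of shut; the pin at rest, upright (0.2 rad), its axis within 9.5 mm of the loop's centre, collar resting on the loop (underside at most 9 mm above the bars' mid height; seated is 3.5) and tip below it, within 18 mm sideways (all of step 1 and horizontal distance between pin and staple_eye below 0.0095 m and z of pin in the frame of staple_eye between 0 and 0.009 m and angle between pin's own z axis and vertical below 0.2 rad and horizontal distance between pin_tip and staple_eye below 0.018 m and height (world z) of pin_tip above 0.1 m and linear speed of pin below 0.02 m/s); the robot touches nothing.
It fails at once if the punch or the awl is pulled out of the block or shifted by more than 30 mm (distance of any of punch, awl from where it was at the start of the episode above 0.03 m).
It fails at once if another thing on the bench is pushed by more than 40 mm (distance of any of jar, tape, screwdriver, wrench, mug from where it was at the start of the episode above 0.04 m).
It also fails if it takes over 58 s, if anything falls off the work surface, if the arm or the gripper's body presses on something with over 40 N, if the wrist force passes 120 N, or if a joint passes its speed limit or range.

## Working session

There is one attempt and no reset: what is moved stays moved. The work goes in short steps, Python scripts to look and compute and a shell command to move; the robot and the scene stay as the last step left them, time stands still between calls to the robot, and variables do not carry over. Pictures are saved under pics/ and viewed, about 8 in all and at most 12, crops included, and the job is handed in when it is done.

```bash
mkdir -p pics; ls; python3 - <<'E'
from cell import *
import cv2,json
s=observe();print(s['clock'],s['position'],s['ee_rot'],s['width'],s['force'])
for n in("scene","top"):
    im=get_image(n);cv2.imwrite(f"pics/{n}0.png",im[:,:,::-1]);p=camera_params(n);print(n,p)
E
```

```text
pics
0.0 [ 0.16761836 -0.60159808  0.2509414 ] [-3.11107928e+00 -4.25396054e-01  5.83789440e-04] 0.9989305157628496 [-0.39857575  0.94899376  0.20580508]
scene {'intrinsics': array([[571.97300517,   0.        , 321.73322974],
       [  0.        , 571.97300517, 239.42833477],
       [  0.        ,   0.        ,   1.        ]]), 'xyz': array([ 0.91435102, -0.60215051,  0.87739315]), 'orientation': array([-2.2640624 , -0.59326142,  0.27652154])}
top {'intrinsics': array([[577.1161636 ,   0.        , 329.4187728 ],
       [  0.        , 577.1161636 , 243.44226851],
       [  0.        ,   0.        ,   1.        ]]), 'xyz': array([0.27708137, 0.08736855, 1.22354758]), 'orientation': array([-2.0434082 ,  2.16653708, -0.23611677])}
```

View pics/scene0.png

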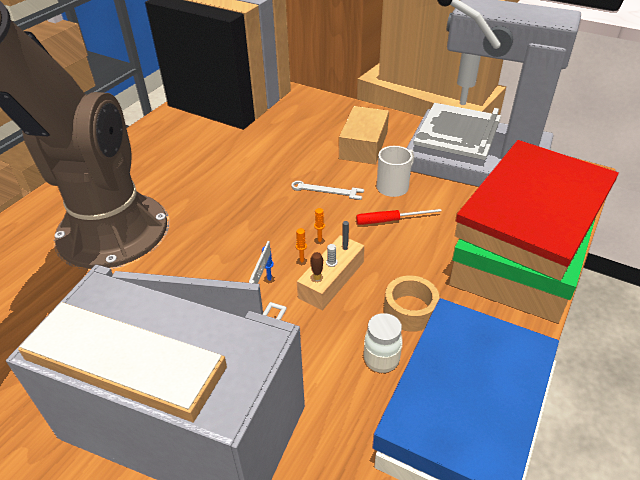

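View pics/top0.png

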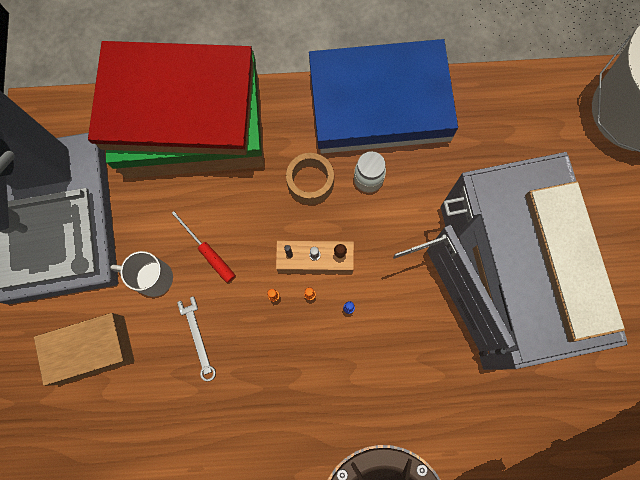

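The scene view shows the cupboard lower left with its door ajar and hasp sticking out. The block stands mid-bench with the steel pin in its middle hole at (332,255). In the top view the pin is at (314,253), the staple near (457,207) and the strap runs (395,256) to (447,237). The blue and orange pins are decoys. I'll zoom on the cupboard front.

```bash
cat > h.py <<'E'
from cell import *
import numpy as np, cv2
from scipy.spatial.transform import Rotation as R
def ray(p,uv):
    K=p["intrinsics"];return R.from_rotvec(p["orientation"]).apply(np.linalg.solve(K,[uv[0],uv[1],1.]))
def at(p,uv,z):
    d=ray(p,uv);c=p["xyz"];return c+d*(z-c[2])/d[2]
def proj(p,X):
    c=R.from_rotvec(p["orientation"]).inv().apply(np.atleast_2d(X)-p["xyz"]);q=c@p["intrinsics"].T;return q[:,:2]/q[:,2:]
E
python3 - <<'E'
from h import *
p=camera_params("top")
for n,uv,z in [("cornA",(463,173),.22),("cornB",(568,153),.22),("cornC",(627,343),.22),("cornD",(516,368),.22),("hasp_end",(395,256),.213),("pin",(314,253),.096),("blkTL",(277,241),.05),("blkTR",(353,241),.05),("blue",(349,308),.09),("jar",(371,160),.095),("tape",(310,178),.048),("staple",(448,212),.2)]:
    print(n,at(p,uv,z).round(4))
im=cv2.imread("pics/top0.png")
cv2.imwrite("pics/c1.png",cv2.resize(im[145:295,380:580],None,fx=4,fy=4,interpolation=cv2.INTER_CUBIC))
E
```

```text
cornA [ 0.6196 -0.1736  0.22  ]
cornB [ 0.6468 -0.371   0.22  ]
cornC [ 0.2977 -0.4204  0.22  ]
cornD [ 0.2671 -0.2255  0.22  ]
hasp_end [ 0.4738 -0.0375  0.213 ]
pin [0.5122 0.1088 0.096 ]
blkTL [0.5519 0.1855 0.05  ]
blkTR [0.5425 0.0272 0.05  ]
blue [0.3993 0.0461 0.09  ]
jar [ 0.7018 -0.0192  0.095 ]
tape [0.6866 0.1098 0.048 ]
staple [ 0.5529 -0.1431  0.2   ]
```

View pics/c1.png

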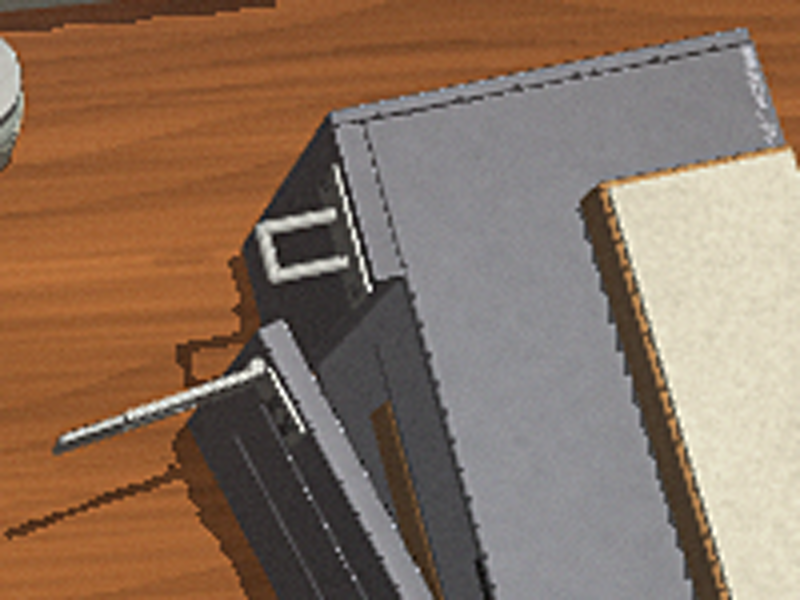

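```bash
cat > fit.py <<'E'
from h import *
from scipy.optimize import least_squares
p=camera_params("top")
f=lambda x,y:(380+x/4,145+y/4)
obs=[((-.1,.18,.22),f(332,116)),((.1,.18,.22),f(748,32)),((.1,-.18,.22),(627,343)),((-.1,-.18,.22),(516,368)),
((-.1415,.14,.198),f(256,228)),((-.1415,.11,.198),f(272,283))]
M=np.array([o[0] for o in obs]);U=np.array([o[1] for o in obs])
W=lambda q,X:np.c_[R.from_euler('z',q[2]).apply(X)]+[q[0],q[1],0]
r=least_squares(lambda q:(proj(p,W(q,M))-U).ravel(),[.45,-.3,-1.4])
q=r.x
if __name__=="__main__":
    print("cup",q,"res",r.fun.round(1).tolist())
    eye=W(q,np.array([[-.1225,.125,.198]]))[0];print("eye",eye)
    L=lambda uv,z:R.from_euler('z',-q[2]).apply(at(p,uv,z)-[q[0],q[1],0])
    hp=L(f(260,366),.213);he=L(f(58,440),.213);fe=L(f(264,328),.217)
    h=np.array([-.1,-.147])
    print("free",fe-[*h,0],"ang",np.arctan2(-(fe[0]-h[0]),fe[1]-h[1]))
    v=hp[:2]-h;print("pin r",np.hypot(*v),"door",np.arctan2(-v[0],v[1])-6/226)
    v=he[:2]-hp[:2];print("len",np.hypot(*v),"hasp abs",np.arctan2(-v[0],v[1]))
    w=lambda c:W(q,np.array([c]))[0].round(4)
    print("hinge",w((-.1,-.147,.198)),"hasp_pin",at(p,f(260,366),.213),"end",at(p,f(58,440),.213),"free",at(p,f(264,328),.217))
    print("normal -x dir",w((-1,0,0))-w((0,0,0)),"y dir",w((0,1,0))-w((0,0,0)))
    s=observe();print(R.from_rotvec(s['ee_rot']).as_matrix().round(3))
E
python3 fit.py
```

```text
cup [ 0.45752944 -0.29762238 -1.42371673] res [-0.8, -1.6, 0.3, -1.7, 1.8, 2.0, -0.1, 1.4, -0.7, -1.2, -0.7, 0.4]
eye [ 0.56322748 -0.15812625  0.198     ]
free [-0.05374704  0.23361328  0.217     ] ang 0.22613339105185493
pin r 0.22553364543992271 door 0.2374393047435176
len 0.09765848667759125 hasp abs 1.7198054182177192
hinge [ 0.2975 -0.2202  0.198 ] hasp_pin [ 0.50420707 -0.13012431  0.213     ] end [ 0.47571215 -0.03671542  0.213     ] free [ 0.52067596 -0.13284214  0.217     ]
normal -x dir [-0.1465  0.9892  0.    ] y dir [0.9892 0.1465 0.    ]
[[ 0.963  0.268 -0.   ]
 [ 0.268 -0.963  0.001]
 [-0.    -0.001 -1.   ]]
```

```bash
python3 -m jog '[0,0,0,-0.2,-1, 0,0,0,-0.2,-1, 0,0,0,-0.2,-1, 0,0,0,-0.2,-1, 0,0,0,-0.2,-1, 0,0,0,-0.2,-1, 0,0,0,-0.2,-1, 0,0,0,-0.2,-1, 0,0,0,-0.2,-1, 0,0,0,-0.2,-1, 0,0,0,-0.2,-1, 0,0,0,-0.2,-1, 0,0,0,-0.2,-1, 0,0,0,-0.2,-0.8]' 20
cat > st.py <<'E'
from h import *
import sys
# tool pose, and shift (units of 40mm, tool axes) to a target TCP x y z and turn (units) to yaw 8.42 deg of tool y
s=observe();M=R.from_rotvec(s['ee_rot']).as_matrix()
print("t",round(s['clock'],2),"pos",s['position'].round(4),"F",s['force'].round(1),"w",round(s['width']*91.8,1))
print("tooly yaw",np.degrees(np.arctan2(M[1,1],M[0,1])).round(2),"tilt",M[:,2].round(3))
if len(sys.argv)>3:
    print("shift u",(M.T@(np.array([float(a) for a in sys.argv[1:4]])-s['position'])/.04).round(3))
E
python3 st.py .395 -.10 .34
```

```text
clock: 1.27
position: [0.1662, -0.598, 0.3587]
ee_rot: [-1.96, -2.432, -0.015]
force: [0.7, -0.2, -0.1]
width: 0.039
t 1.27 pos [ 0.1662 -0.598   0.3587] F [ 0.7 -0.2 -0.1] w 3.6
tooly yaw 12.27 tilt [-0.008  0.019 -1.   ]
shift u [10.939  8.237  0.659]
```

```bash
python3 -m jog '[0,0.8,0.6,0,0, 0,0.8,0.6,0,0, 0,0.8,0.6,0,0, 0,0.8,0.6,0,0, 0,0.8,0.6,0,0, 0,0.8,0.6,0,0, 0,0.8,0.6,0,0, 0,0.8,0.6,0,0, 0,0.8,0.6,0,0, 0,0.8,0.6,0,0, 0,0.8,0.6,0,0, 0,0.8,0.6,0,0, 0,0.8,0.6,0,0, 0,0,0,0,0]'
python3 st.py .395 -.10 .2295
```

```text
clock: 2.43
position: [0.383, -0.1053, 0.3614]
ee_rot: [-1.959, -2.428, -0.012]
force: [0.5, 0.8, -0.8]
width: 0.003
t 2.43 pos [ 0.383  -0.1053  0.3614] F [ 0.5  0.8 -0.8] w 0.3
tooly yaw 12.2 tilt [-0.012  0.019 -1.   ]
shift u [-0.004  0.348  3.296]
```

```bash
python3 -m jog '[0,0,0.1,0.8,0.3, 0,0,0.1,0.8,0.3, 0,0,0.1,0.8,0, 0,0,0,0.6,0, 0,0,0,0.2,0, 0,0,0,0,0]'
python3 st.py .4247 -.1918 .2295
```

```text
clock: 2.93
position: [0.3954, -0.0964, 0.2301]
ee_rot: [-2.03, -2.375, -0.013]
force: [-0.3, -0.1, 0.4]
width: 0.008
t 2.93 pos [ 0.3954 -0.0964  0.2301] F [-0.3 -0.1  0.4] w 0.7
tooly yaw 8.96 tilt [-0.008  0.018 -1.   ]
shift u [-2.469  0.353 -0.033]
```

```bash
python3 -m jog '[0,-0.4,0.05,0,0, 0,-0.4,0.05,0,0, 0,-0.3,0.05,0,0, 0,-0.3,0.05,0,0, 0,-0.3,0.05,0,0, 0,-0.3,0.05,0,0, 0,-0.25,0.05,0,0, 0,-0.2,0,0,0, 0,-0.15,0,0,0, 0,-0.1,0,0,0]'
python3 st.py .4247 -.1918 .2295
```

```text
clock: 3.77
position: [0.4259, -0.1904, 0.233]
ee_rot: [-2.002, -2.37, -0.029]
force: [-6.3, 12.4, 8.4]
width: 0.005
t 3.77 pos [ 0.4259 -0.1904  0.233 ] F [-6.3 12.4  8.4] w 0.5
tooly yaw 9.63 tilt [-0.018  0.04  -0.999]
shift u [-0.032 -0.033  0.088]
```

```bash
cat >> st.py <<'E'
c=R.from_euler('z',1.42372).apply(s['position']-[.45753,-.29762,0]);print("cup",c.round(4))
E
python3 -m jog '[0,0.6,0,-0.05,0, 0,0.6,0,0,0.1, 0,0.6,0.2,0,0, 0,0.3,0.4,0,0, 0,0,0.3,0,0, 0,0,0,0,0]'
python3 st.py
```

```text
clock: 4.27
position: [0.4514, -0.1025, 0.2403]
ee_rot: [-2.021, -2.359, -0.032]
force: [0.3, 0.0, -0.1]
width: 0.008
t 4.27 pos [ 0.4514 -0.1025  0.2403] F [ 0.3  0.  -0.1] w 0.7
tooly yaw 8.84 tilt [-0.013  0.039 -0.999]
cup [-0.1939  0.0226  0.2403]
```

```bash
python3 -m jog '[0,0,0,0.2,0, 0,0,0.4,0.05,0, 0,-0.05,0.4,0,0, 0,-0.05,0.4,0,0, 0,-0.05,0.4,0,0, 0,0,0.35,0,0, 0,-0.2,0.3,0,0, 0,-0.3,0.3,0,0, 0,0,0,0,0]'
python3 st.py
```

```text
clock: 5.02
position: [0.5575, -0.1273, 0.2202]
ee_rot: [-2.033, -2.345, -0.019]
force: [0.7, -0.4, -0.1]
width: 0.005
t 5.02 pos [ 0.5575 -0.1273  0.2202] F [ 0.7 -0.4 -0.1] w 0.4
tooly yaw 8.17 tilt [-0.021  0.034 -0.999]
cup [-0.1538  0.1239  0.2202]
```

```bash
python3 -m jog '[0,0.15,0,-0.28,0, 0,0,0,0,0]'
python3 st.py
python3 - <<'E'
from h import *
cv2.imwrite("pics/t2.png",cv2.resize(get_image("top")[145:295,380:580,::-1],None,fx=4,fy=4,interpolation=cv2.INTER_CUBIC))
E
```

```text
clock: 5.18
position: [0.5557, -0.1235, 0.2303]
ee_rot: [-2.034, -2.34, -0.017]
force: [0.7, 1.1, 1.1]
width: 0.008
t 5.18 pos [ 0.5557 -0.1235  0.2303] F [0.7 1.1 1.1] w 0.8
tooly yaw 8.01 tilt [-0.024  0.035 -0.999]
cup [-0.1579  0.1226  0.2303]
```

View pics/t2.png

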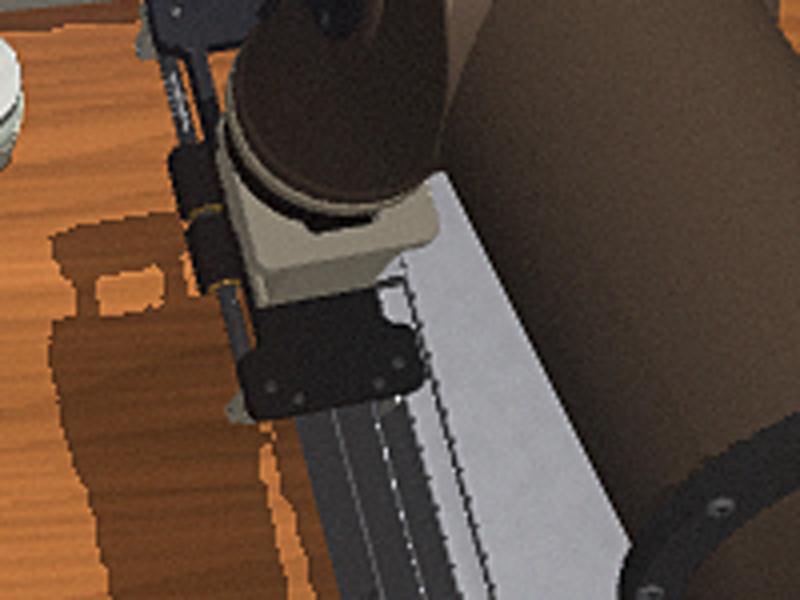

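The gripper covers the strap and staple, but the door (dark band around (360,480)) is flush with the roof edge. I'll continue the strap sweep.

```bash
python3 -m jog '[0,-0.2,0.35,-0.03,0, 0,-0.2,0.3,-0.03,0, 0,-0.2,0.15,-0.03,0, 0,-0.2,0.05,-0.03,0, 0,-0.2,0,-0.03,0, 0,-0.15,0,0,0, 0,-0.1,0,0,0, 0,-0.1,0,0,0]'
python3 st.py
```

```text
clock: 5.9
position: [0.5913, -0.1565, 0.2338]
ee_rot: [-2.001, -2.341, -0.033]
force: [-1.8, 8.6, 1.4]
width: 0.004
t 5.9 pos [ 0.5913 -0.1565  0.2338] F [-1.8  8.6  1.4] w 0.4
tooly yaw 9.0 tilt [-0.033  0.056 -0.998]
cup [-0.12    0.153   0.2338]
```

```bash
python3 st.py .512 .109 .26; python3 -m jog '[0,0.3,0,-0.05,0, 0,0.6,0,-0.1,0, 60,0.8,-0.1,-0.1,0, 60,0.8,-0.3,-0.1,0, 60,0.8,-0.4,0,0, 60,0.8,-0.4,0,0, 60,0.8,-0.3,0,0, 60,0.7,-0.2,0,0, 60,0,0,0,0]'
python3 st.py .512 .109 .26
python3 - <<'E'
from h import *
cv2.imwrite("pics/t3.png",cv2.resize(get_image("top")[145:295,380:580,::-1],None,fx=3,fy=3,interpolation=cv2.INTER_CUBIC))
print(observe()['position'],camera_params("wrist"))
cv2.imwrite("pics/w3.png",get_image("wrist")[:,:,::-1])
E
```

```text
t 5.9 pos [ 0.5913 -0.1565  0.2338] F [-1.8  8.6  1.4] w 0.4
tooly yaw 9.0 tilt [-0.033  0.056 -0.998]
shift u [ 6.892 -0.936 -0.218]
cup [-0.12    0.153   0.2338]
clock: 6.65
position: [0.4814, 0.0591, 0.2643]
ee_rot: [-2.012, -2.337, -0.029]
force: [0.4, 1.0, -0.1]
width: 0.466
t 6.65 pos [0.4814 0.0591 0.2643] F [ 0.4  1.  -0.1] w 42.8
tooly yaw 8.59 tilt [-0.031  0.052 -0.998]
shift u [1.114 0.944 0.148]
cup [-0.3493  0.0759  0.2643]
[0.48248548 0.05660598 0.26412495] {'intrinsics': array([[404.80117689,   0.        , 316.31644145],
       [  0.        , 404.80117689, 232.59701493],
       [  0.        ,   0.        ,   1.        ]]), 'xyz': array([0.47508334, 0.13124921, 0.40155042]), 'orientation': array([ 2.87737688,  0.21753007, -0.0064779 ])}
```

View pics/t3.png

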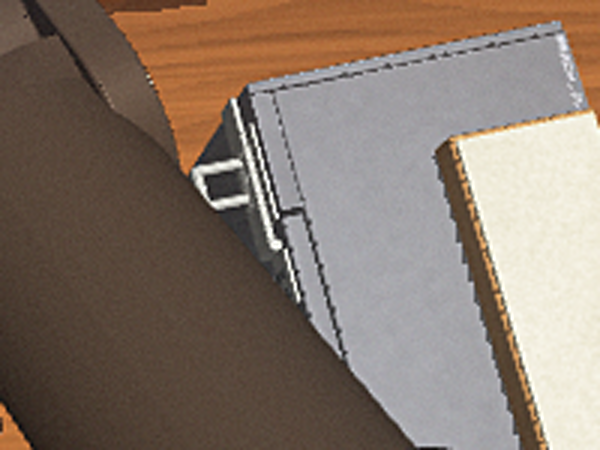

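View pics/w3.png

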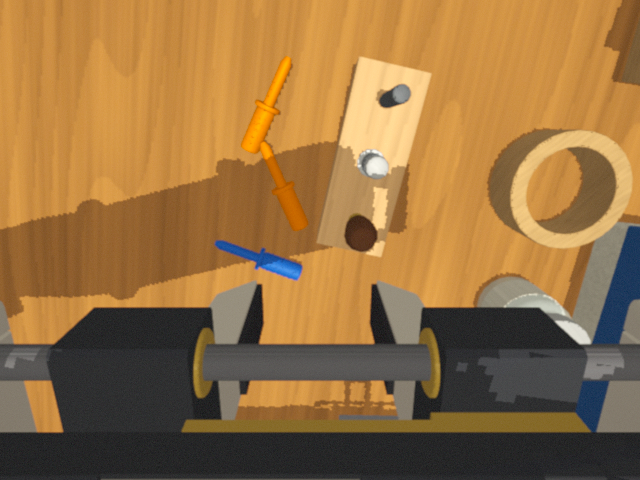

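The top view shows the door flush and the strap flat over the staple, with the loop clear in front at around (220,183). The wrist view shows the pin grip top at (375,166), the punch at (400,95) and the awl at (361,232). The decoys have toppled well clear of the block.

```bash
python3 - <<'E'
from h import *
p=camera_params("wrist");t=camera_params("top")
for n,uv,z in [("pin",(376,166),.096),("collar/pin bottom centre",(371,163),.054),("punch",(402,93),.12),("awl",(361,234),.114),("blkTL",(360,58),.05),("blkTR",(431,73),.05),("blkBR",(381,255),.05),("blkBL",(318,241),.05)]: print(n,at(p,uv,z).round(4))
for n,uv in [("TL",(277,241)),("TR",(353,241)),("BR",(354,269)),("BL",(277,269))]: print("top",n,at(t,uv,.05).round(4))
print("top pin",at(t,(314,251),.096))
E
```

```text
pin [0.5174 0.1065 0.096 ]
collar/pin bottom centre [0.5184 0.1053 0.054 ]
punch [0.5224 0.1575 0.12  ]
awl [0.5131 0.0577 0.114 ]
blkTL [0.4953 0.1859 0.05  ]
blkTR [0.5539 0.1829 0.05  ]
blkBR [0.5425 0.0252 0.05  ]
blkBL [0.4842 0.0296 0.05  ]
top TL [0.5519 0.1855 0.05  ]
top TR [0.5425 0.0272 0.05  ]
top BR [0.4833 0.0291 0.05  ]
top BL [0.4926 0.1877 0.05  ]
top pin [0.51627942 0.10863132 0.096     ]
```

```bash
python3 -m jog '[60,0.6,0.6,0.2,0, 60,0.5,0.4,0.5,0, 60,0.15,0.1,0.6,0, 60,0,0,0.7,0, 60,0,0,0.5,0, 60,0,0,0,0]'
python3 st.py .5185 .106 .084
```

```text
clock: 7.25
position: [0.5245, 0.1067, 0.1624]
ee_rot: [-2.043, -2.325, -0.028]
force: [-0.9, -0.9, 0.6]
width: 0.652
t 7.25 pos [0.5245 0.1067 0.1624] F [-0.9 -0.9  0.6] w 59.8
tooly yaw 7.4 tilt [-0.023  0.044 -0.999]
shift u [-0.089 -0.118  1.96 ]
cup [-0.3901  0.1255  0.1624]
```

```bash
python3 -m jog '[60,-0.1,-0.12,0.4,0, 60,0,0,0.5,0, 60,0,0,0.4,0, 60,0,0,0.3,0, 60,0,0,0.2,0, 60,0,0,0,0]'
python3 st.py .5185 .106 .084
```

```text
clock: 7.75
position: [0.5233, 0.0975, 0.0899]
ee_rot: [-2.059, -2.317, -0.027]
force: [-0.5, 0.1, 0.6]
width: 0.655
t 7.75 pos [0.5233 0.0975 0.0899] F [-0.5  0.1  0.6] w 60.2
tooly yaw 6.77 tilt [-0.02   0.041 -0.999]
shift u [ 0.219 -0.093  0.16 ]
cup [-0.3812  0.123   0.0899]
```

```bash
python3 -m jog '[60,0.2,-0.1,0.1,0, 60,0.05,0,0.05,0, 60,0,0,0,0]'; python3 st.py .5185 .106 .084
```

```text
clock: 8.0
position: [0.5192, 0.1074, 0.0857]
ee_rot: [-2.062, -2.316, -0.03]
force: [-0.5, -0.7, -0.1]
width: 0.658
t 8.0 pos [0.5192 0.1074 0.0857] F [-0.5 -0.7 -0.1] w 60.4
tooly yaw 6.65 tilt [-0.017  0.041 -0.999]
shift u [-0.036 -0.021  0.041]
cup [-0.3917  0.1204  0.0857]
```

```bash
python3 -m jog '[10,0,0,0,0, 10,0,0,0,0, 10,0,0,0,0, 10,0,0,0,0, 10,0,0,0,0, 10,0,0,0,0, 10,0,0,0,0, 10,0,0,0,0, 10,0,0,0,0]' 30; python3 st.py
```

```text
clock: 8.75
position: [0.5186, 0.1083, 0.088]
ee_rot: [-2.061, -2.319, -0.029]
force: [0.0, 0.2, -0.6]
width: 0.19
t 8.75 pos [0.5186 0.1083 0.088 ] F [ 0.   0.2 -0.6] w 17.4
tooly yaw 6.74 tilt [-0.017  0.04  -0.999]
cup [-0.3926  0.1199  0.088 ]
```

```bash
python3 -m jog '[10,0.01,0,-0.3,0, 10,0.02,0,-0.5,0, 10,0.02,0,-0.5,0, 10,0.03,0,-0.7,0, 10,0.03,0,-0.8,0, 10,0.03,0,-0.8,0, 10,0.03,0,-0.8,0, 10,0.03,0,-0.7,0, 10,0.03,0,-0.5,0.2, 10,0,0,-0.2,0.1, 10,0,0,0,0]'; python3 st.py .5632 -.1581 .32
```

```text
clock: 9.67
position: [0.5203, 0.1086, 0.3375]
ee_rot: [-2.093, -2.287, -0.033]
force: [0.2, 0.5, -0.3]
width: 0.188
t 9.67 pos [0.5203 0.1086 0.3375] F [ 0.2  0.5 -0.3] w 17.3
tooly yaw 5.08 tilt [-0.016  0.044 -0.999]
shift u [-6.75   0.483  0.13 ]
cup [-0.3927  0.1216  0.3375]
```

```bash
python3 -m jog '[10,-0.4,0.05,0,-0.2, 10,-0.7,0.05,0,-0.2, 10,-0.8,0.05,0,-0.15, 10,-0.8,0.05,0,0, 10,-0.8,0.05,0,0, 10,-0.8,0.05,0,0, 10,-0.8,0.05,0,0, 10,-0.7,0.05,0,0, 10,-0.5,0.05,0,0, 10,-0.3,0,0,0, 10,-0.1,0,0,0, 10,0,0,0,0]'; python3 st.py .5632 -.1581 .32
python3 - <<'E'
from h import *
p=camera_params("scene")
cv2.imwrite("pics/s4.png",cv2.resize(get_image("scene")[205:355,200:360,::-1],None,fx=4,fy=4,interpolation=cv2.INTER_CUBIC))
s=observe();M=R.from_rotvec(s['ee_rot']).as_matrix();print(s['position'])
for n,X in [("tip",s['position']+[0,0,-.083]),("eye",[.5632,-.1581,.198])]:print(n,(proj(p,X)-[200,205])*4)
E
```

```text
clock: 10.67
position: [0.5716, -0.1637, 0.3087]
ee_rot: [-1.997, -2.35, -0.021]
force: [0.7, 0.7, -1.2]
width: 0.189
t 10.67 pos [ 0.5716 -0.1637  0.3087] F [ 0.7  0.7 -1.2] w 17.4
tooly yaw 9.34 tilt [-0.035  0.047 -0.998]
shift u [ 0.186 -0.192 -0.269]
cup [-0.1158  0.1324  0.3087]
[ 0.57148111 -0.16293028  0.30874055]
tip [[297.06117227 404.26679126]]
eye [[291.01280533 434.85430135]]
```

View pics/s4.png

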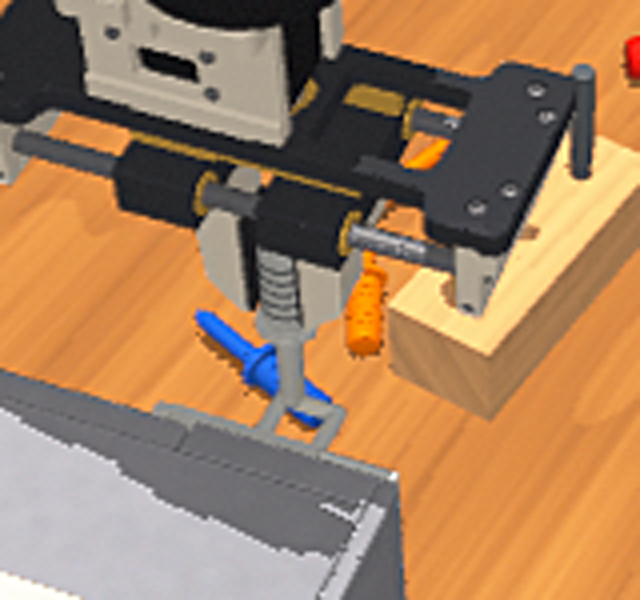

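The scene crop shows the pin held upright with its tip at (292,402), over the loop, whose front bar runs roughly (285,397) to (340,411). I'll check the staple estimate in a zoom of both first images, with the model overlaid.

```bash
python3 - <<'E'
from fit import *
out=[]
for n,(u,v) in (("scene",(250,292)),("top",(430,192))):
    im=cv2.imread(f"pics/{n}0.png")[v:v+30,u:u+40];k=14
    im=cv2.resize(im,None,fx=k,fy=k,interpolation=cv2.INTER_NEAREST)
    P=proj(camera_params(n),W(q,np.array([[-.1,.1365,.198],[-.138,.1365,.198],[-.138,.1135,.198],[-.1,.1135,.198],[-.1225,.125,.198]])))
    P=((P-[u,v]+.5)*k);print(n,P.round(0).tolist())
    cv2.polylines(im,[P[:4].astype(np.int32)],False,(0,0,255),1);out.append(im)
cv2.imwrite("pics/ov.png",cv2.resize(np.vstack(out),(533,800))[:, :]) if 0 else cv2.imwrite("pics/ov.png",cv2.resize(np.hstack(out),(800,300)))
E
```

```text
scene [[335.0, 494.0], [480.0, 237.0], [290.0, 181.0], [141.0, 434.0], [326.0, 311.0]]
top [[504.0, 94.0], [226.0, 150.0], [269.0, 315.0], [549.0, 258.0], [361.0, 209.0]]
```

View pics/ov.png

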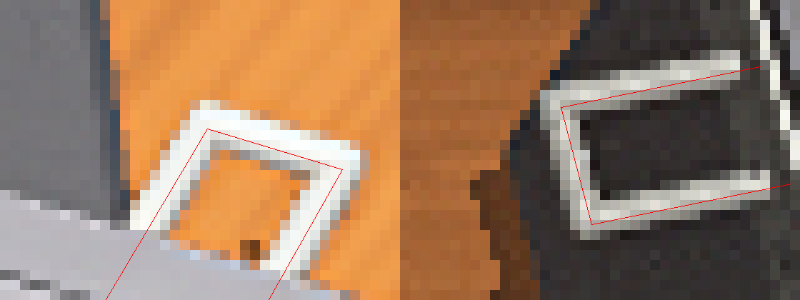

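```bash
python3 - <<'E'
from fit import *
X=W(q,np.array([[-.1225,.125,.198]]))
def res(d,which):
    o=[]
    for n,m in which: o+=list((proj(camera_params(n),X+[d[0],d[1],0])-proj(camera_params(n),X))[0]-m)
    return o
T=("top",np.array([-.8,-.6]));S=("scene",np.array([.4,-1.3]))
for w in ([T],[S],[T,S]): print(X+np.r_[least_squares(res,[0,0],args=(w,)).x,0])
# pin tip from scene crop, z=.3087-.083
print("tip",at(camera_params("scene"),(200+292/4,205+400/4),.3087-.083))
s=observe();print(s['position'],R.from_rotvec(s['ee_rot']).as_matrix()[:,2])
E
```

```text
[[ 0.56446169 -0.15677451  0.198     ]]
[[ 0.56235687 -0.15568699  0.198     ]]
[[ 0.56334012 -0.15631161  0.198     ]]
tip [ 0.56868011 -0.16208719  0.2257    ]
[ 0.57148111 -0.16293028  0.30874055] [-0.03526044  0.04762124 -0.99824292]
```

```bash
python3 st.py .5655 -.1573 .300; python3 -m jog '[10,0.15,-0.13,0.1,0, 10,0.02,-0.03,0.1,0.1, 10,0,0,0,0]'; python3 st.py .5655 -.1573 .300
```

```text
t 10.72 pos [ 0.5715 -0.1629  0.3087] F [-0.1 -0.3 -1.5] w 17.5
tooly yaw 9.38 tilt [-0.035  0.048 -0.998]
shift u [ 0.151 -0.119  0.23 ]
cup [-0.1165  0.1325  0.3087]
clock: 10.97
position: [0.5633, -0.1516, 0.301]
ee_rot: [-2.001, -2.344, -0.022]
force: [0.6, -0.4, -0.8]
width: 0.187
t 10.97 pos [ 0.5633 -0.1516  0.301 ] F [ 0.6 -0.4 -0.8] w 17.2
tooly yaw 9.07 tilt [-0.036  0.049 -0.998]
shift u [-0.151  0.033  0.015]
cup [-0.129  0.126  0.301]
```

```bash
python3 -m jog '[10,-0.11,0.03,0.1,0, 10,0,0,0,0, 10,0,0,0,0]'; python3 st.py .5655 -.1573 .29
```

```text
clock: 11.22
position: [0.5655, -0.1528, 0.2971]
ee_rot: [-1.996, -2.35, -0.023]
force: [0.6, -0.1, -0.6]
width: 0.19
t 11.22 pos [ 0.5655 -0.1528  0.2971] F [ 0.6 -0.1 -0.6] w 17.5
tooly yaw 9.34 tilt [-0.035  0.049 -0.998]
shift u [-0.12  -0.014  0.173]
cup [-0.1274  0.128   0.2971]
```

```bash
python3 -m jog '[10,-0.13,-0.01,0.12,0, 10,-0.03,0,0.06,0, 10,0,0,0,0]'; python3 st.py .5655 -.1573 .26
```

```text
clock: 11.47
position: [0.5665, -0.1593, 0.2892]
ee_rot: [-1.996, -2.351, -0.024]
force: [-0.6, 0.1, -0.2]
width: 0.191
t 11.47 pos [ 0.5665 -0.1593  0.2892] F [-0.6  0.1 -0.2] w 17.6
tooly yaw 9.36 tilt [-0.034  0.049 -0.998]
shift u [0.015 0.002 0.733]
cup [-0.1208  0.1281  0.2892]
```

```bash
python3 -m jog '[10,0,0,0.15,0, 10,0,0,0.2,0, 10,0,0,0.1,0, 10,0,0,0,0]'; python3 st.py .5655 -.1573 .2395
```

```text
clock: 11.8
position: [0.5657, -0.1591, 0.2689]
ee_rot: [-1.997, -2.349, -0.024]
force: [-0.7, -0.6, -0.9]
width: 0.19
t 11.8 pos [ 0.5657 -0.1591  0.2689] F [-0.7 -0.6 -0.9] w 17.4
tooly yaw 9.3 tilt [-0.034  0.049 -0.998]
shift u [0.005 0.02  0.735]
cup [-0.1212  0.1273  0.2689]
```

```bash
python3 -m jog '[10,0,0,0.2,0, 10,0,0,0.2,0, 10,0,0,0.15,0, 10,0,0,0.1,0, 10,0,0,0,0]'; python3 st.py .5655 -.1573 .2395
```

```text
clock: 12.22
position: [0.5646, -0.1574, 0.2396]
ee_rot: [-1.997, -2.349, -0.024]
force: [-0.8, -0.8, -0.0]
width: 0.188
t 12.22 pos [ 0.5646 -0.1574  0.2396] F [-0.8 -0.8 -0. ] w 17.3
tooly yaw 9.32 tilt [-0.035  0.05  -0.998]
shift u [-0.001  0.023  0.003]
cup [-0.123   0.1265  0.2396]
```

```bash
python3 -m jog '[10,0,0,0.06,0, 10,0,0,0.06,0, 10,0,0,0,0]'; python3 st.py .5655 -.1573 .2395
```

```text
clock: 12.47
position: [0.5646, -0.1574, 0.2397]
ee_rot: [-1.999, -2.351, -0.023]
force: [0.2, -0.4, -1.8]
width: 0.19
t 12.47 pos [ 0.5646 -0.1574  0.2397] F [ 0.2 -0.4 -1.8] w 17.4
tooly yaw 9.28 tilt [-0.033  0.047 -0.998]
shift u [-0.001  0.022  0.004]
cup [-0.123   0.1265  0.2397]
```

```bash
python3 -m jog '[30,0,0,0,0, 40,0,0,0,0, 40,0,0,0,0, 40,0,0,0,0, 40,0,0,0,0, 40,0,0,0,0]'; python3 st.py; python3 -m jog '[40,0.02,0,-0.4,0, 40,0.04,0,-0.7,0, 40,0.04,0,-0.9,0, 40,0.5,0,-0.8,0, 40,0.9,0,0,0, 40,0.9,0,0,0, 40,0.9,0,0,0, 40,0.9,0,0,0, 40,0.8,0,0,0, 40,0.8,0,0,0, 40,0,0,0,0, 40,0,0,0,0]'; python3 st.py
python3 - <<'E'
from h import *
a=get_image("scene")[240:360,220:340,::-1];b=get_image("top")[165:265,400:500,::-1]
f=lambda i:cv2.resize(i,(400,400),interpolation=cv2.INTER_CUBIC)
cv2.imwrite("pics/fin.png",np.hstack([f(a),f(b)]))
E
```

```text
clock: 12.97
position: [0.5655, -0.1573, 0.2406]
ee_rot: [-2.001, -2.353, -0.024]
force: [0.6, 0.5, -0.4]
width: 0.433
t 12.97 pos [ 0.5655 -0.1573  0.2406] F [ 0.6  0.5 -0.4] w 39.7
tooly yaw 9.28 tilt [-0.03   0.046 -0.998]
cup [-0.123   0.1274  0.2406]
clock: 13.97
position: [0.5301, 0.0739, 0.3684]
ee_rot: [-2.004, -2.345, -0.026]
force: [0.5, -1.8, -0.2]
width: 0.436
t 13.97 pos [0.5301 0.0739 0.3684] F [ 0.5 -1.8 -0.2] w 40.0
tooly yaw 8.99 tilt [-0.032  0.05  -0.998]
cup [-0.3569  0.1262  0.3684]
```

View pics/fin.png

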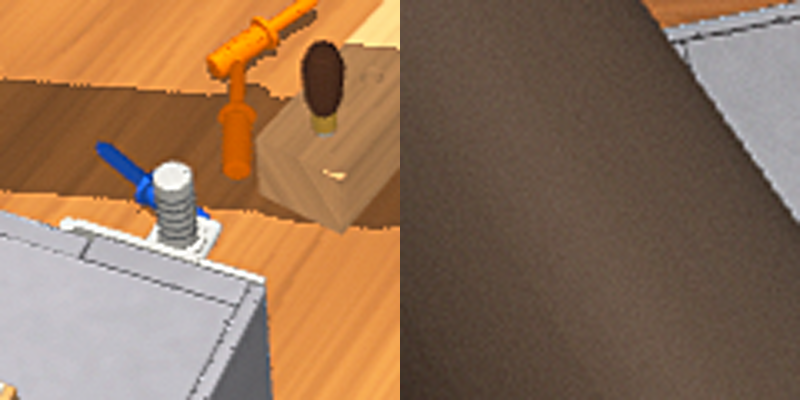

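The pin stands upright in the loop with its collar on the bars, in front of the flat strap. Its grip top is at (172,170) in the left crop. The arm blocks the right (top) crop. One numeric check before handing in.

```bash
python3 - <<'E'
from h import *
p=camera_params("scene");print(at(p,(220+173*.3,240+172*.3),.2475), "eye .5634 -.1563", "expect px",(proj(p,[.5634,-.1563,.2475])-[220,240])/.3, "unseated +10mm px",(proj(p,[.5634,-.1563,.2575])-[220,240])/.3)
E
```

```text
[ 0.5647085  -0.15609036  0.2475    ] eye .5634 -.1563 expect px [[170.25841489 171.23297277]] unseated +10mm px [[168.54088831 155.98365956]]
```

```bash
python3 -c "
from cell import *
print(sign_off())"
```

```text
the job is handed in; nothing more can be done
None
```

I locked the cupboard and handed the job in at about 14 s on the robot's clock. `sign_off()` gave no verdict.

- **Door and hasp:** I pushed the door shut and it stopped at the expected place with about 12 N. I then swung the strap flat, and contact came at its shut position with about 9 N. A top view before the pin was fetched showed both flat.
- **Pin:** I lifted it from the block's middle hole and lowered it through the loop in front of the strap, then released it and backed the gripper off to about 0.24 m away.
- **Final check:** In the last scene picture the pin stands upright. Its grip top measures within about 1.5 mm of the loop centre and sits at the seated height; a pin 10 mm higher would show clearly.

**Not confirmed or unexpected:**
- The arm blocked the last top view, so the pin's final check rests on the scene camera alone.
- The two staple position estimates, from the top and scene cameras, differed by about 2 mm. I used a combined fit.
- The unlisted orange and blue look-alike pins were upright at the start and later lay on the bench. I felt no contact, and I don't know why they fell.
- The punch and awl were still in the block when I looked from above before the grasp. Later pictures each show only one of them, still standing there. I did not measure the jar, tape, screwdriver, wrench or mug again.

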